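# Take the waisted roller out of its pipe-roller stand

## Task

Two pipe-roller stands are bolted to the bench; take the waisted (hourglass-shaped) roller out of its stand. Flip that stand's cam lever fully open first, then grip the roller, bring its axle forward off the ledges and lower it gently, without dropping it, down through the open slots until it lies on the stand's base plate between the uprights and the two front stops, and let go. Leave that lever open, and leave the stand with the straight roller alone, its lever closed.

Things in the scene. Friction and masses are not known exactly. Their poses are not given: they have to be found in the camera images.
- waisted_roller_center (a point): Centre of the loose waisted roller: white nylon, 140 mm long, level, along its own y (= stand y). Waist 36 mm in diameter over the middle 68 mm, the best grip; two end drums 56 mm in diameter. A steel axle, 12 mm in diameter, sticks out 27 mm at each end (194 overall). About 0.45 kg. The other roller is a plain straight 56 mm cylinder, else alike.
- waisted_stand: Grey stand of the waisted roller, fixed. Origin on the bench below the seated axle; x points to its closed back, so -x is forward; y along the axle. Two cheek plates at y -79 and 79 mm, 8 thick, 122 high, clear between but for the roller. The axle sits at x 0, z 80 on ledges sloping 10 deg down to the back, so it stays with the lever open. Ledges end at x -14 (top z 76); slot roof at z 102.
- waisted_mouth (a point): Middle of the slots' mouth, at stand x -33, y 0, z 80 mm. Forward of the ledges the slots open downwards, from x -14 to -52, closed in front by a nose (x -52 to -62, down to z 79). So raise the axle about 8 mm, bring it forward to this point and lower it straight down.
- waisted_rest (a point): Where the roller's centre comes to lie, at stand x -33, y 0, z 36 mm: on the 8 mm base plate (x -115 to 50, y -95 to 95). It may roll between x -20 and -59: the cheeks hold it behind, and in front two stops on the plate, 10 mm high, x -87 to -97, at y 47 to 69 either side; none in the middle, where fingers have room.
- waisted_lever (a joint): Steel cam lever outside the +y cheek of that stand, pivot at stand x -16, y 84, z 112 mm, axis y. Handle a flat bar 8 mm thick, y 85 to 101, reaching 80 mm from the pivot. 0 = closed: handle upright, lobe hanging before the axle. Grows as the handle's top is pushed to stand +x; 1.58 rad = fully open, handle level. Starts at 0 to 0.2; stays where left; about 3 N at 50 mm radius.
- straight_lever (a joint): The same lever on the other stand, the one with the straight roller (same size and make as the first stand). Starts between 0 and 0.2, closed; leave it.
- straight_roller_center (a point): Centre of the straight roller seated in the other stand, 80 mm above the bench: white nylon cylinder 56 mm in diameter, 140 mm long, y along its axle. Leave it there.
Not all that is in view belongs to the job. What is shaped like the part that bears waisted_roller_center but brown or red is not meant.

How it is judged:
By the outcome, as a careful person would: the job done as asked, in the order asked, and still so for the second after the job is handed in, with the robot touching nothing.
It also fails if it takes over 46 s, if anything falls off the work surface, if the arm or the gripper's body presses on something with over 40 N, if the wrist force passes 120 N, or if a joint passes its speed limit or range.

## Robot

A 6-joint arm with a two-finger parallel gripper is mounted at the origin on the work surface. World frame = base frame: x ahead of the robot, y to its left, z up, the work surface at z = 0. Lengths are in m, angles in rad, forces in N, time in s.
With the tool pointing down it reaches from about 0.25 to 0.775 m from the base axis. Payload 4 kg.
Tool frame: the origin (TCP) lies between the finger pads; the fingertips stand 19 mm ahead of it and the grasp point (between the pads) is the TCP; x points along the fingers, z is the direction in which the jaws open and shut, and the axes are right-handed (so a half turn about x gives the same grasp; the last joint's range is limited). The gripper opens to 85 mm and grips with 20 to 120 N. Pads are 22 mm wide; open, the fingers measure 114 mm over their backs; the gripper's body (76 mm by 85 mm) begins 54 mm behind the grasp point. The pads swing forward as they close: fully open they stand 13 mm farther back than shut.
Start: joints at [-1.318, 0.087, 1.371, -0, 1.684, -0.103], TCP at [0.192, -0.516, 0.25] pointing down, gripper open.
Joint ranges: [-3.1, 3.1], [-0.76, 2.03], [0.27, 2.55], [-1.08, 4.22], [0.17, 2.65], [-2.57, 2.57]. Speed limits (rad/s): [2.79, 2.79, 3.14, 3.14, 3.14, 3.14].

## Interface

Orientations are given as a unit quaternion [w, x, y, z].
In Python, from rig import bot gives the robot as it stands.
- The arm moves only by the tool jog_arm, never from a script. Its argument "motion" is a list of rows, each an object of numbers: "tx", "ty", "tz": the shift along the world's x, y, z as a fraction of full scale; "rx", "ry", "rz": the turn, a rotation vector about the world's x, y, z as a fraction of full scale; "claw": the opening, from -1 (shut) to 1 (fully open). A call has exactly 5 rows; each row shifts and turns the commanded pose from where the row before left it; what a row does not reach is not made up. Full scale, the value 1, is 0.05 m for a shift and 5 degrees for a turn. A row lasts 1/8 s, in which the tool goes at most 62.5 mm and 10.7 degrees, less where a joint would pass 70% of its speed; a pose out of reach is approached as far as the arm can. A call with a number of a shift or a turn outside -1 to 1 is refused whole. A call with a gripper value outside its range is refused whole. The fingers move at their own pace and stop on an object; "force" is the grip in N (left out, the last holds). Time passes only in rows, so rows that do not move let the fingers close, or fill a call up. It gives the time, the measured TCP pose, the force and the opening at its end, in the units of the state.
- bot.get_obs(): the state, without advancing time (a new reading comes with each control period).
- bot.capture(name): name is "scene" or "top"; returns a dict with "pixels" (384x512x3 uint8, blue, green, red), "z_map" (384x512 float32, m along the optical axis (not along the pixel's ray), 0 where there is no reading), "fx", "fy", "cx", "cy" (pixels), "extrinsics" (4x4, takes a point from world to camera coordinates). Camera axes: x right, y down, z forward; pixel columns grow to the right and rows downward; lengths in m; the calibration is good to about 2 mm. A picture is of the moment at which its call begins.
- bot.job_done(): hands the job in, once; it reports no verdict.
The state is a dict: "time": time; "qpos": joint angles; "joint_vel": joint speeds; "joint_efforts": joint torques, N m; "eef_pos": TCP position; "ee_rot": TCP orientation; "ft_force": force on the tool from outside, world axes, zero at the start; "moment": the same for the moment, N m; "grip_width": finger opening in m.
Only numpy, scipy, OpenCV 4.12 (cv2) and the standard library are available. Lean on these libraries where they do the work, as an engineer would, in place of code of your own. Each camera call takes 0.05 s, during which the arm holds its last target.

## Working session

There is one attempt and no reset: what is moved stays moved. The work goes in short steps, Python scripts to look and compute and a tool call to move; the robot and the scene stay as the last step left them, time stands still between calls to the robot, and variables do not carry over. Pictures are saved under pics/ and viewed, and the job is handed in when it is done.

Besides the shell and the picture viewer there is one more tool, called after ">>>" as name(argument=value, ...) on one line, values as JSON. jog_arm: Moves the arm, as the interface text tells. Shift numbers are shares of 0.05 m and turn numbers shares of 5 degrees, none past 1 either way. Its arguments: {"type":"object","properties":{"motion":{"type":"array","items":{"type":"object","properties":{"tx":{"type":"number","minimum":-1,"maximum":1},"ty":{"type":"number","minimum":-1,"maximum":1},"tz":{"type":"number","minimum":-1,"maximum":1},"rx":{"type":"number","minimum":-1,"maximum":1},"ry":{"type":"number","minimum":-1,"maximum":1},"rz":{"type":"number","minimum":-1,"maximum":1},"claw":{"type":"number"}}}},"force":{"type":"number"}},"required":["motion"]}

```bash
ls; mkdir -p pics
python3 - <<'E'
from rig import bot
import cv2, numpy as np, pickle
o=bot.get_obs(); print(o)
for n in ("scene","top"):
    c=bot.capture(n); pickle.dump(c,open(f"pics/{n}0.pkl","wb"))
    cv2.imwrite(f"pics/{n}0.png",c["pixels"]); print(n,c["fx"],c["cx"],c["cy"]); print(np.round(c["extrinsics"],3))
E
```

```text
pics
{'time': 0.0, 'qpos': array([-1.31811620e+00,  8.79991866e-02,  1.37229719e+00,  4.72216392e-06,
        1.68359183e+00, -1.03130156e-01]), 'joint_vel': array([ 3.12483476e-04, -7.43944049e-04, -7.40506093e-05,  6.83700124e-04,
       -1.41170648e-03, -3.16990876e-03]), 'joint_efforts': array([-5.18580327e-04, -3.51874316e+01, -3.13269138e+01, -2.38050034e-04,
        1.07574926e-02,  4.75926583e-06]), 'eef_pos': array([ 0.19145783, -0.51510752,  0.24909315]), 'ee_rot': array([ 0.57997802,  0.40415445,  0.58120617, -0.40309312]), 'ft_force': array([-0.36283207, -0.7415362 , -0.24228105]), 'moment': array([-0.10308167, -0.04226681, -0.03773933]), 'grip_width': 0.08554721334146853}
scene 499.1466840540838 257.0306666374542 196.4728543729908
[[ 0.231  0.973 -0.004 -0.153]
 [ 0.819 -0.197 -0.54  -0.331]
 [-0.526  0.122 -0.842  1.421]
 [ 0.     0.     0.     1.   ]]
top 396.2403797609655 256.66791443166045 197.0383491722193
[[ 0.022 -0.999 -0.041  0.05 ]
 [-0.985 -0.015 -0.174  0.473]
 [ 0.173  0.044 -0.984  0.833]
 [ 0.     0.     0.     1.   ]]
```

View pics/scene0.png

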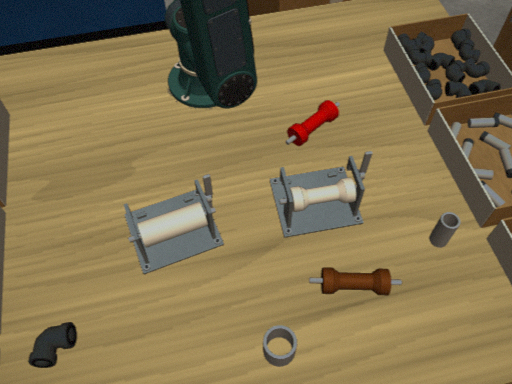

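View pics/top0.png

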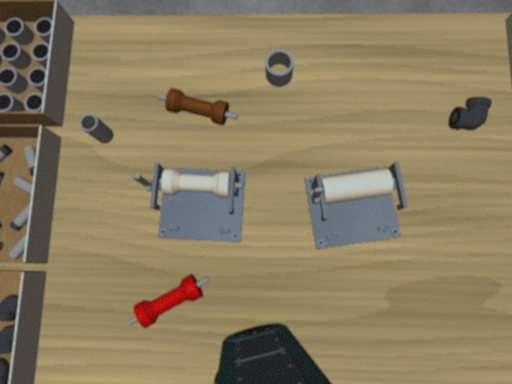

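The waisted white roller candidates are top px (195,183) and scene px (322,195). It is white with two drums and sits in a stand. The brown one (top 200,107) and the red one (top 168,302) are decoys. The straight roller is at top (357,186). I'll confirm this in crops.

Run:
```python
import cv2, pickle
c=pickle.load(open("pics/top0.pkl","rb"))["pixels"]; cv2.imwrite("pics/topc.png",cv2.resize(c[150:250,120:260],None,fx=5.5,fy=5.5,interpolation=cv2.INTER_CUBIC))
c=pickle.load(open("pics/scene0.pkl","rb"))["pixels"]; cv2.imwrite("pics/scenec.png",cv2.resize(c[140:240,260:390],None,fx=6,fy=6,interpolation=cv2.INTER_CUBIC))
```

```text
(no output)
```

View pics/topc.png

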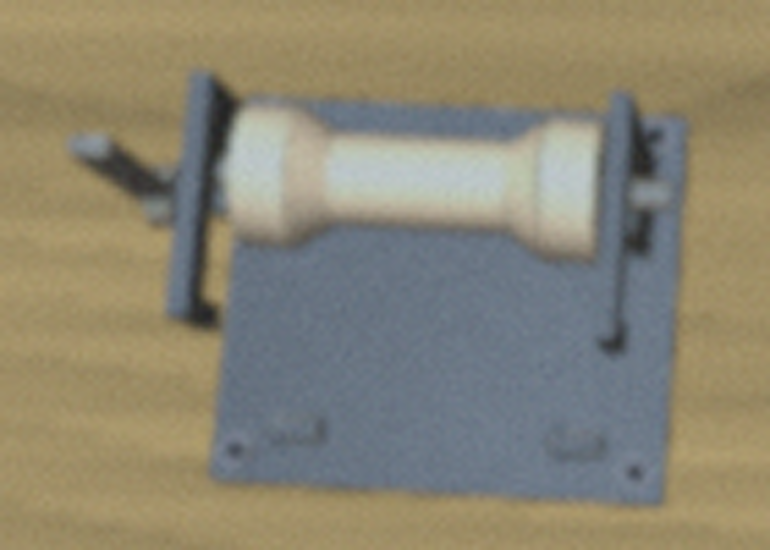

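View pics/scenec.png

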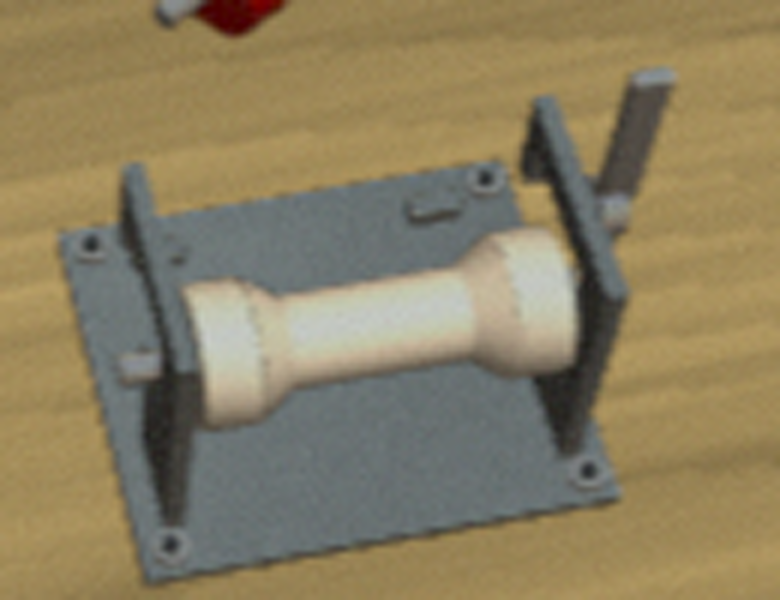

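Confirmed: this is the white waisted roller. Its lever stands upright on the +y side. In the top view, +x points up the image. I'll fit the stand pose from the plate corners in both views, plus the depth data.

```bash
cat > h.py <<'E'
import numpy as np, pickle, cv2
from scipy.optimize import least_squares
def proj(c,P):
    P=np.atleast_2d(P); E=c["extrinsics"]; q=P@E[:3,:3].T+E[:3,3]
    return np.c_[c["fx"]*q[:,0]/q[:,2]+c["cx"], c["fy"]*q[:,1]/q[:,2]+c["cy"]]
def world(c,u,v,d):
    E=c["extrinsics"]; p=np.stack([(u-c["cx"])/c["fx"]*d,(v-c["cy"])/c["fy"]*d,d],-1)
    return (p-E[:3,3])@E[:3,:3]
def S(pose,P):
    x,y,a=pose; P=np.atleast_2d(np.array(P,float)); c,s=np.cos(a),np.sin(a)
    return np.c_[x+c*P[:,0]-s*P[:,1], y+s*P[:,0]+c*P[:,1], P[:,2]]
E
python3 - <<'E'
from h import *
T=pickle.load(open("pics/top0.pkl","rb"));C=pickle.load(open("pics/scene0.pkl","rb"))
f=lambda p,s,o:(np.array(p,float)+.5)/s-.5+np.array(o)
tp=f([(212,480),(662,502),(688,118)],5.5,(120,150)); tP=[(-.115,.095,.008),(-.115,-.095,.008),(.05,-.095,.008)]
sp=f([(620,497),(150,583),(60,235),(503,160)],6,(260,140)); sP=[(.05,.095,.008),(.05,-.095,.008),(-.115,-.095,.008),(-.115,.095,.008)]
def both(p): return np.r_[(proj(T,S(p,tP))-tp).ravel(),(proj(C,S(p,sP))-sp).ravel()]
for nm,fn in (("both",both),("top",lambda p:both(p)[:6]),("scene",lambda p:both(p)[6:])):
    r=least_squares(fn,[.48,.13,0]); print(nm,np.round(r.x,4),np.round(r.fun,1)); 
    if nm=="both": pose=r.x
np.save("pose.npy",pose)
# depth check: roller points
for c,nm,box in ((T,"top",(160,170,235,200)),(C,"scene",(288,175,360,215))):
    v,u=np.mgrid[box[1]:box[3],box[0]:box[2]]; d=c["z_map"][v,u]; w=world(c,u,v,d)[d>0]
    x,y,a=pose; l=np.c_[np.cos(a)*(w[:,0]-x)+np.sin(a)*(w[:,1]-y), -np.sin(a)*(w[:,0]-x)+np.cos(a)*(w[:,1]-y), w[:,2]]
    m=(abs(l[:,1])<.03)&(l[:,2]>.06)&(l[:,2]<.12)&(abs(l[:,0])<.03); q=l[m]
    r=least_squares(lambda p:np.hypot(q[:,0]-p[0],q[:,2]-p[1])-.018,[0,.08],loss="soft_l1",f_scale=.002); print(nm,m.sum(),"waist axis local x,z",r.x.round(4))
    m=(l[:,2]>.06)&(abs(l[:,0])<.032)&(abs(l[:,1])<.078); print("y extent",np.percentile(l[m,1],[1,99]).round(4))
# lever angle from scene tip
for an in (0,.1,.2):
    R=.08; P=(-.016+R*np.sin(an),.093,.112+R*np.cos(an)); print(an,(proj(C,S(pose,P))-np.array([260,140]))*6,(proj(T,S(pose,P))-np.array([120,150]))*5.5)
print("mouth",S(pose,(-.033,0,.08)),"lever pivot",S(pose,(-.016,.093,.112)))
E
```

```text
both [ 0.4956  0.1869 -0.0356] [-1.4 -0.8 -0.3 -0.2 -0.4 -1.4  0.3 -0.5 -1.2 -0.4 -1.2 -0.6 -0.6 -0.6]
top [ 0.4937  0.1853 -0.034 ] [-0.7  0.1  0.5  0.6  0.2 -0.7]
scene [ 0.4973  0.1881 -0.0368] [ 1.   0.1 -0.5  0.1 -0.6 -0.2  0.1 -0.1]
top 475 waist axis local x,z [-0.0029  0.0805]
y extent [-0.0767  0.074 ]
scene 425 waist axis local x,z [0.0001 0.0794]
y extent [-0.0771  0.0774]
0 [[647.76449321  67.2039161 ]] [[ 80.63746992 139.90352941]]
0.1 [[654.80999641  85.86496473]] [[ 83.63361097 117.30155456]]
0.2 [[661.40316658 105.88315962]] [[87.38473644 95.61139089]]
mouth [[0.46259085 0.18809014 0.08      ]] lever pivot [[0.48288644 0.28042696 0.112     ]]
```

Run:
```python
from h import *
from scipy.spatial.transform import Rotation as R
from rig import bot
o=bot.get_obs(); q=o["ee_rot"]; M=R.from_quat([q[1],q[2],q[3],q[0]]).as_matrix(); print(M.round(3))
pose=np.load("pose.npy"); pose[0]-=.001; np.save("pose.npy",pose); print(pose)
zt=M[:,2]; yaw=np.degrees(np.arctan2(zt[1],zt[0])); print("jaw yaw",yaw,"stand",np.degrees(pose[2]))
print("now",o["eef_pos"])
h=.0145
print("pre",S(pose,(-.055,.098,.191)).round(4))
for th in np.radians([0,10,20,30,40,50,60,70,80,90]):
    r=.06; x=-.016+r*np.sin(th)-.004*np.cos(th)-h; z=.112+r*np.cos(th)+.004*np.sin(th)+.019
    print(np.degrees(th).round(),S(pose,(x,.098,z)).round(4))
print("grasp",S(pose,(0,0,.08)).round(4),"mouth",S(pose,(-.033,0,.08)).round(4))
```

```text
[[-0.001  0.937  0.348]
 [ 0.002  0.348 -0.937]
 [-1.     0.    -0.002]]
[ 0.49456999  0.18691692 -0.03555954]
jaw yaw -69.61528037224748 stand -2.0374114386266142
now [ 0.19146751 -0.51516069  0.24925131]
pre [[0.4431 0.2868 0.191 ]]
0.0 [[0.4636 0.2861 0.191 ]]
10.0 [[0.474  0.2857 0.1908]]
20.0 [[0.4843 0.2853 0.1887]]
30.0 [[0.4941 0.285  0.185 ]]
40.0 [[0.5031 0.2847 0.1795]]
50.0 [[0.5109 0.2844 0.1726]]
60.0 [[0.5175 0.2842 0.1645]]
70.0 [[0.5226 0.284  0.1553]]
80.0 [[0.5259 0.2839 0.1454]]
90.0 [[0.5275 0.2838 0.135 ]]
grasp [[0.4946 0.1869 0.08  ]] mouth [[0.4616 0.1881 0.08  ]]
```

>>> jog_arm(motion=[{"tx":0.25,"ty":0.8,"tz":0.2,"rz":0.676,"claw":-1},{"tx":0.25,"ty":0.8,"tz":0.2,"rz":0.676,"claw":-1},{"tx":0.25,"ty":0.8,"tz":0.2,"rz":0.676,"claw":-1},{"tx":0.25,"ty":0.8,"tz":0.2,"rz":0.676,"claw":-1},{"tx":0.25,"ty":0.8,"tz":0.2,"rz":0.676,"claw":-1}])

```text
validation failed for argument at $.mo...
```

>>> jog_arm(motion=[{"tx":0.25,"ty":0.8,"rz":0.676,"claw":-1},{"tx":0.25,"ty":0.8,"rz":0.676,"claw":-1},{"tx":0.25,"ty":0.8,"rz":0.676,"claw":-1},{"tx":0.25,"ty":0.8,"rz":0.676,"claw":-1},{"tx":0.25,"ty":0.8,"rz":0.676,"claw":-1}])

```text
validation failed for argument at $.mo...
```

>>> jog_arm(motion=[{"tx":0.25,"ty":0.8,"rz":0.676,"claw":-1},{"tx":0.25,"ty":0.8,"rz":0.676,"claw":-1},{"tx":0.25,"ty":0.8,"rz":0.676,"claw":-1},{"tx":0.25,"ty":0.8,"rz":0.676,"claw":-1},{"tx":0.25,"ty":0.8,"rz":0.676,"claw":-1}])

```text
validation failed for argument at $.mo...
```

>>> jog_arm(motion=[{"tx":0.25,"ty":0.8,"tz":0.2,"rx":0,"ry":0,"rz":0.68,"claw":-1},{"tx":0.25,"ty":0.8,"tz":0.2,"rx":0,"ry":0,"rz":0.68,"claw":-1},{"tx":0.25,"ty":0.8,"tz":0.2,"rx":0,"ry":0,"rz":0.68,"claw":-1},{"tx":0.25,"ty":0.8,"tz":0.2,"rx":0,"ry":0,"rz":0.68,"claw":-1},{"tx":0.25,"ty":0.8,"tz":0.2,"rx":0,"ry":0,"rz":0.68,"claw":-1}])

```text
time: 0.72
eef_pos: [0.2542, -0.314, 0.3001]
ee_rot: [0.634, 0.313, 0.634, -0.313]
ft_force: [-0.0, -0.7, 0.5]
grip_width: -0.0002
```

>>> jog_arm(motion=[{"tx":0.25,"ty":0.8,"tz":0,"rx":0,"ry":0,"rz":0.68,"claw":-1},{"tx":0.25,"ty":0.8,"tz":0,"rx":0,"ry":0,"rz":0.68,"claw":-1},{"tx":0.25,"ty":0.8,"tz":0,"rx":0,"ry":0,"rz":0.68,"claw":-1},{"tx":0.25,"ty":0.8,"tz":0,"rx":0,"ry":0,"rz":0.68,"claw":-1},{"tx":0.25,"ty":0.8,"tz":0,"rx":0,"ry":0,"rz":0.68,"claw":-1}])

```text
time: 1.35
eef_pos: [0.3165, -0.1142, 0.3]
ee_rot: [0.673, 0.216, 0.673, -0.216]
ft_force: [1.0, 0.3, -0.2]
grip_width: -0.0001
```

>>> jog_arm(motion=[{"tx":0.25,"ty":0.8,"tz":0,"rx":0,"ry":0,"rz":0.68,"claw":-1},{"tx":0.25,"ty":0.8,"tz":0,"rx":0,"ry":0,"rz":0.68,"claw":-1},{"tx":0.25,"ty":0.8,"tz":0,"rx":0,"ry":0,"rz":0.68,"claw":-1},{"tx":0.25,"ty":0.8,"tz":0,"rx":0,"ry":0,"rz":0.68,"claw":-1},{"tx":0.25,"ty":0.8,"tz":0,"rx":0,"ry":0,"rz":0.68,"claw":-1}])

```text
time: 1.98
eef_pos: [0.3791, 0.0859, 0.2999]
ee_rot: [0.698, 0.113, 0.698, -0.114]
ft_force: [-0.4, -0.2, -0.5]
grip_width: -0.0002
```

>>> jog_arm(motion=[{"tx":0.23,"ty":0.8,"tz":0,"rx":0,"ry":0,"rz":0.68,"claw":-1},{"tx":0.23,"ty":0.8,"tz":0,"rx":0,"ry":0,"rz":0.68,"claw":-1},{"tx":0.23,"ty":0.8,"tz":0,"rx":0,"ry":0,"rz":0.68,"claw":-1},{"tx":0.23,"ty":0.8,"tz":0,"rx":0,"ry":0,"rz":0.68,"claw":-1},{"tx":0.23,"ty":0.8,"tz":0,"rx":0,"ry":0,"rz":0.6,"claw":-1}])

```text
time: 2.6
eef_pos: [0.4366, 0.2858, 0.2997]
ee_rot: [0.707, 0.011, 0.707, -0.012]
ft_force: [0.5, 0.5, 0.6]
grip_width: 0.0004
```

>>> jog_arm(motion=[{"tx":0,"ty":0,"tz":-0.5,"rx":0,"ry":0,"rz":-0.03,"claw":-1},{"tx":0,"ty":0,"tz":-0.6,"rx":0,"ry":0,"rz":0,"claw":-1},{"tx":0,"ty":0,"tz":-0.6,"rx":0,"ry":0,"rz":0,"claw":-1},{"tx":0,"ty":0,"tz":-0.4,"rx":0,"ry":0,"rz":0,"claw":-1},{"tx":0,"ty":0,"tz":-0.08,"rx":0,"ry":0,"rz":0,"claw":-1}])

```text
time: 3.22
eef_pos: [0.4355, 0.2839, 0.1889]
ee_rot: [0.706, 0.013, 0.708, -0.014]
ft_force: [-0.4, 0.5, -0.2]
grip_width: 0.0001
```

Run:
```python
from rig import bot
import cv2
c=bot.capture("scene")["pixels"]; t=bot.capture("top")["pixels"]
cv2.imwrite("pics/a1.png",cv2.hconcat([cv2.resize(c[90:250,260:420],(400,400)),cv2.resize(t[110:270,100:260],(400,400))]))
```

```text
(no output)
```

View pics/a1.png

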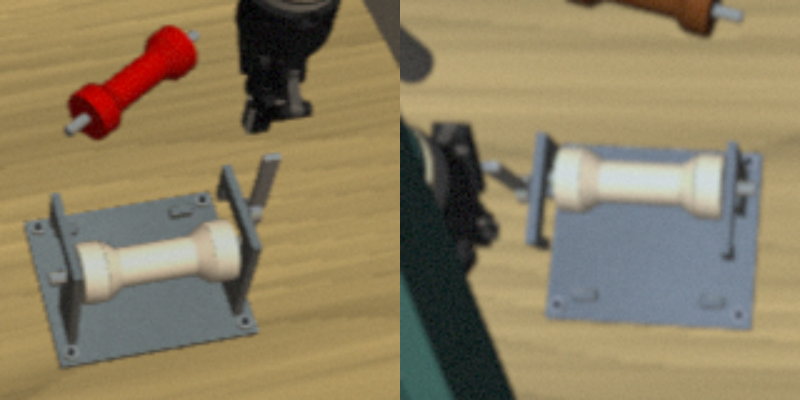

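>>> jog_arm(motion=[{"tx":0.4,"ty":0.04,"tz":0.04,"rx":0,"ry":0,"rz":0,"claw":-1},{"tx":0.2,"ty":0,"tz":0,"rx":0,"ry":0,"rz":0,"claw":-1},{"tx":0.2,"ty":0,"tz":0,"rx":0,"ry":0,"rz":0,"claw":-1},{"tx":0.2,"ty":0,"tz":-0.04,"rx":0,"ry":0,"rz":0,"claw":-1},{"tx":0.2,"ty":0,"tz":-0.08,"rx":0,"ry":0,"rz":0,"claw":-1}])

```text
time: 3.95
eef_pos: [0.4973, 0.2865, 0.1877]
ee_rot: [0.707, 0.013, 0.707, -0.013]
ft_force: [-1.3, 0.1, 2.5]
grip_width: -0.0002
```

Run:
```python
from rig import bot
import cv2
c=bot.capture("scene")["pixels"]; t=bot.capture("top")["pixels"]
cv2.imwrite("pics/a2.png",cv2.hconcat([cv2.resize(c[90:250,260:420],(400,400)),cv2.resize(t[110:270,100:260],(400,400))]))
```

```text
(no output)
```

View pics/a2.png

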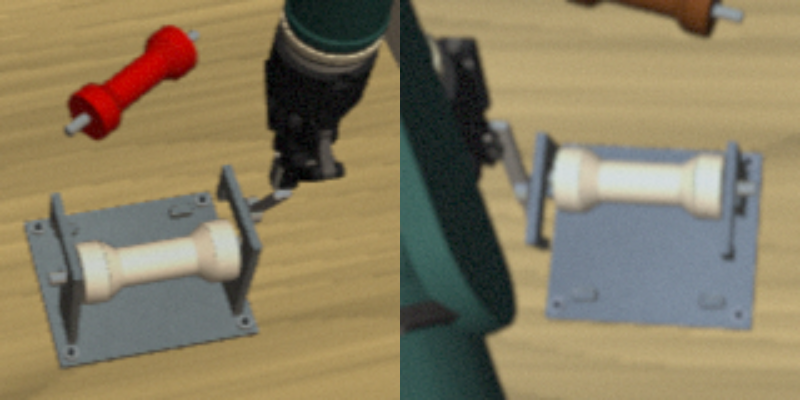

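>>> jog_arm(motion=[{"tx":0.12,"ty":0,"tz":-0.14,"rx":0,"ry":0,"rz":0,"claw":-1},{"tx":0.16,"ty":0,"tz":-0.14,"rx":0,"ry":0,"rz":0,"claw":-1},{"tx":0.13,"ty":0,"tz":-0.16,"rx":0,"ry":0,"rz":0,"claw":-1},{"tx":0.1,"ty":0,"tz":-0.18,"rx":0,"ry":0,"rz":0,"claw":-1},{"tx":0.07,"ty":0,"tz":-0.2,"rx":0,"ry":0,"rz":0,"claw":-1}])

```text
time: 4.68
eef_pos: [0.5265, 0.2864, 0.1459]
ee_rot: [0.708, 0.014, 0.706, -0.013]
ft_force: [1.0, -0.2, 3.4]
grip_width: 0.0004
```

>>> jog_arm(motion=[{"tx":0.03,"ty":0,"tz":-0.1,"rx":0,"ry":0,"rz":0,"claw":-1},{"tx":0,"ty":0,"tz":-0.08,"rx":0,"ry":0,"rz":0,"claw":-1},{"tx":0,"ty":0,"tz":-0.04,"rx":0,"ry":0,"rz":0,"claw":-1},{"tx":0,"ty":0,"tz":0,"rx":0,"ry":0,"rz":0,"claw":-1},{"tx":0,"ty":0,"tz":0,"rx":0,"ry":0,"rz":0,"claw":-1}])

```text
time: 5.3
eef_pos: [0.5267, 0.2864, 0.1351]
ee_rot: [0.707, 0.013, 0.707, -0.013]
ft_force: [0.9, -0.4, 1.3]
grip_width: 0.0003
```

Run:
```python
from rig import bot
import cv2
c=bot.capture("scene")["pixels"]; t=bot.capture("top")["pixels"]
cv2.imwrite("pics/a3.png",cv2.hconcat([cv2.resize(c[90:250,260:420],(400,400)),cv2.resize(t[110:270,100:260],(400,400))]))
```

```text
(no output)
```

View pics/a3.png

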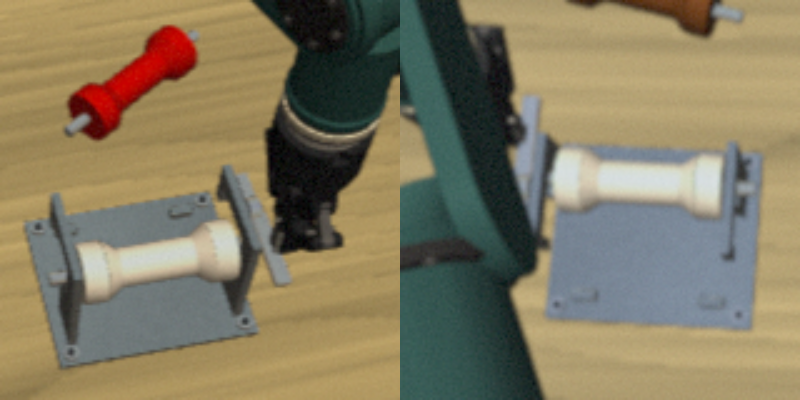

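The lever is close to level. I'll press a few mm further, until it reacts against the stop.

>>> jog_arm(motion=[{"tx":0,"ty":0,"tz":-0.03,"rx":0,"ry":0,"rz":0,"claw":-1},{"tx":0,"ty":0,"tz":-0.03,"rx":0,"ry":0,"rz":0,"claw":-1},{"tx":0,"ty":0,"tz":0,"rx":0,"ry":0,"rz":0,"claw":-1},{"tx":0,"ty":0,"tz":0,"rx":0,"ry":0,"rz":0,"claw":-1},{"tx":0,"ty":0,"tz":0,"rx":0,"ry":0,"rz":0,"claw":-1}])

```text
time: 6.02
eef_pos: [0.5268, 0.2865, 0.1344]
ee_rot: [0.707, 0.013, 0.707, -0.013]
ft_force: [-3.0, -1.7, 8.8]
grip_width: -0.0
```

>>> jog_arm(motion=[{"tx":0,"ty":0,"tz":-0.04,"rx":0,"ry":0,"rz":0,"claw":-1},{"tx":0,"ty":0,"tz":-0.04,"rx":0,"ry":0,"rz":0,"claw":-1},{"tx":0,"ty":0,"tz":0,"rx":0,"ry":0,"rz":0,"claw":-1},{"tx":0,"ty":0,"tz":0,"rx":0,"ry":0,"rz":0,"claw":-1},{"tx":0,"ty":0,"tz":0,"rx":0,"ry":0,"rz":0,"claw":-1}])

```text
time: 6.65
eef_pos: [0.5269, 0.2865, 0.1341]
ee_rot: [0.708, 0.014, 0.706, -0.013]
ft_force: [-8.1, -4.3, 21.6]
grip_width: -0.0001
```

The reaction is 22 N with no further motion, and the tip is at z ≈ 115 mm, so the lever is at its open stop. Now I'll lift and move over the roller, opening the gripper.

>>> jog_arm(motion=[{"tx":0,"ty":0,"tz":0.5,"rx":0,"ry":0,"rz":0,"claw":-1},{"tx":0,"ty":0,"tz":0.7,"rx":0,"ry":0,"rz":0,"claw":-1},{"tx":-0.1,"ty":-0.3,"tz":0.6,"rx":0,"ry":0,"rz":0,"claw":1},{"tx":-0.2,"ty":-0.7,"tz":0,"rx":0,"ry":0,"rz":0,"claw":1},{"tx":-0.3,"ty":-0.9,"tz":0,"rx":0,"ry":0,"rz":-0.03,"claw":1}])

```text
time: 7.28
eef_pos: [0.4964, 0.1911, 0.218]
ee_rot: [0.707, 0.014, 0.707, -0.014]
ft_force: [0.1, -0.5, 0.9]
grip_width: 0.0546
```

>>> jog_arm(motion=[{"tx":0,"ty":0,"tz":0,"rx":0,"ry":0,"rz":0,"claw":1},{"tx":0,"ty":0,"tz":0,"rx":0,"ry":0,"rz":0,"claw":1},{"tx":0,"ty":0,"tz":0,"rx":0,"ry":0,"rz":0,"claw":1},{"tx":0,"ty":0,"tz":0,"rx":0,"ry":0,"rz":0,"claw":1},{"tx":0,"ty":0,"tz":0,"rx":0,"ry":0,"rz":0,"claw":1}])

```text
time: 7.9
eef_pos: [0.4971, 0.192, 0.2181]
ee_rot: [0.707, 0.014, 0.707, -0.014]
ft_force: [0.3, 0.0, 0.2]
grip_width: 0.0857
```

Run:
```python
from rig import bot
import cv2,pickle
C=bot.capture("scene");T=bot.capture("top");c=C["pixels"]; t=T["pixels"]
pickle.dump(C,open("pics/scene4.pkl","wb"));pickle.dump(T,open("pics/top4.pkl","wb"))
cv2.imwrite("pics/a4.png",cv2.hconcat([cv2.resize(c[90:250,260:420],(400,400)),cv2.resize(t[110:270,100:260],(400,400))]))
print(bot.get_obs()["eef_pos"])
```

```text
[0.49711842 0.19176073 0.21823072]
```

View pics/a4.png

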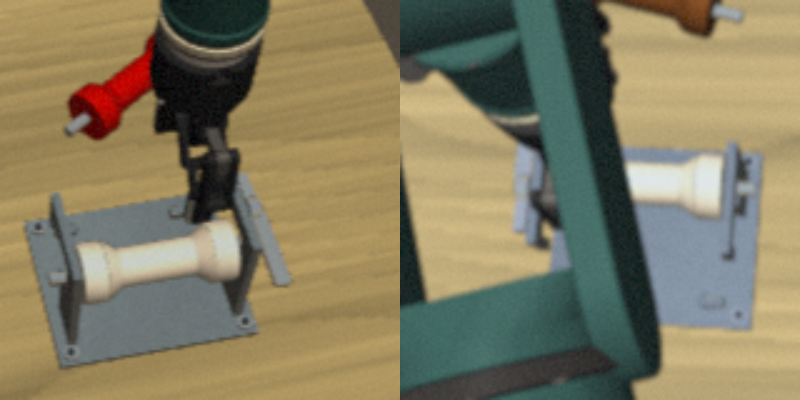

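Run:
```python
from h import *
C=pickle.load(open("pics/scene4.pkl","rb")); p=np.load("pose.npy")
for P in ([.497,.192,.218],[.497,.192,.21],[.4946,.1869,.08]): print(((proj(C,P)-[260,90])*2.5).round())
print("rest lever",((proj(C,S(p,[(.064,.093,.112),(.064,.093,.10),(.064,.093,.12)]))-[260,90])*2.5).round())
```

```text
[[178. 167.]]
[[176. 173.]]
[[153. 260.]]
rest lever [[282. 283.]
 [279. 290.]
 [284. 278.]]
```

Run:
```python
from h import *
C=pickle.load(open("pics/scene4.pkl","rb"))
for dx in (-.05,.05):
  for z in (.26,.218,.205): print(dx,z,((proj(C,[.497+dx,.192-dx*.036,z])-[260,90])*2.5).round())
c=C["pixels"]; cv2.imwrite("pics/a5.png",cv2.resize(c[110:215,290:390],None,fx=5.7,fy=5.7,interpolation=cv2.INTER_CUBIC))
# depth of the gripper
v,u=np.mgrid[130:185,315:365]; d=C["z_map"][v,u]; w=world(C,u,v,d)[d>0]; m=(w[:,2]>.17)&(w[:,2]<.26); w=w[m]
for a in np.arange(.17,.26,.01):
    k=(w[:,2]>=a)&(w[:,2]<a+.01)
    if k.sum()>3: print(a.round(2),k.sum(),w[k].min(0).round(3),w[k].max(0).round(3))
```

```text
-0.05 0.26 [[167.  86.]]
-0.05 0.218 [[161. 119.]]
-0.05 0.205 [[159. 129.]]
0.05 0.26 [[203. 185.]]
0.05 0.218 [[195. 217.]]
0.05 0.205 [[193. 227.]]
0.21 30 [0.455 0.182 0.211] [0.548 0.204 0.22 ]
0.22 60 [0.452 0.182 0.22 ] [0.556 0.201 0.23 ]
0.23 44 [0.448 0.181 0.23 ] [0.556 0.199 0.24 ]
0.24 30 [0.451 0.182 0.24 ] [0.549 0.195 0.25 ]
0.25 12 [0.452 0.18  0.25 ] [0.57  0.186 0.26 ]
```

View pics/a5.png

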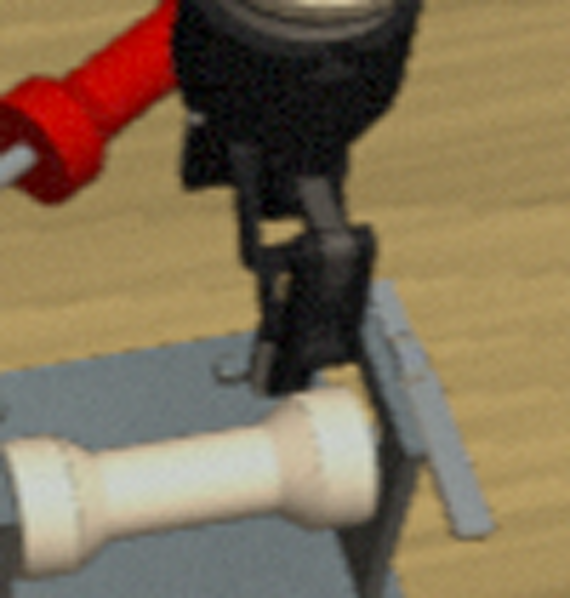

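The depth data puts the fingers at y 0.182–0.204, centred on the TCP. The lever tip at scene px (373,203) matches the predicted fully open position to within 1 px. Now I'll centre and descend.

>>> jog_arm(motion=[{"tx":-0.05,"ty":-0.1,"tz":-0.3,"rx":0,"ry":0,"rz":0,"claw":1},{"tx":0,"ty":0,"tz":-0.6,"rx":0,"ry":0,"rz":0,"claw":1},{"tx":0,"ty":0,"tz":-0.5,"rx":0,"ry":0,"rz":0,"claw":1},{"tx":0,"ty":0,"tz":-0.4,"rx":0,"ry":0,"rz":0,"claw":1},{"tx":0,"ty":0,"tz":-0.3,"rx":0,"ry":0,"rz":0,"claw":1}])

```text
time: 8.62
eef_pos: [0.4936, 0.1859, 0.1112]
ee_rot: [0.706, 0.014, 0.708, -0.015]
ft_force: [0.3, -0.3, -0.3]
grip_width: 0.0854
```

>>> jog_arm(motion=[{"tx":0,"ty":0,"tz":-0.3,"rx":0,"ry":0,"rz":0,"claw":1},{"tx":0,"ty":0,"tz":-0.3,"rx":0,"ry":0,"rz":0,"claw":1},{"tx":0.02,"ty":0.01,"tz":0,"rx":0,"ry":0,"rz":0,"claw":1},{"tx":0,"ty":0,"tz":0,"rx":0,"ry":0,"rz":0,"claw":1},{"tx":0,"ty":0,"tz":0,"rx":0,"ry":0,"rz":0,"claw":1}])

```text
time: 9.25
eef_pos: [0.4963, 0.1871, 0.0843]
ee_rot: [0.708, 0.014, 0.706, -0.014]
ft_force: [-0.1, -0.4, -0.2]
grip_width: 0.0852
```

Run:
```python
from rig import bot
import cv2
c=bot.capture("scene")["pixels"]
cv2.imwrite("pics/a6.png",cv2.resize(c[110:240,265:395],None,fx=4.5,fy=4.5,interpolation=cv2.INTER_CUBIC)); print(bot.get_obs()["eef_pos"])
```

```text
[0.49616051 0.18708235 0.0842184 ]
```

View pics/a6.png

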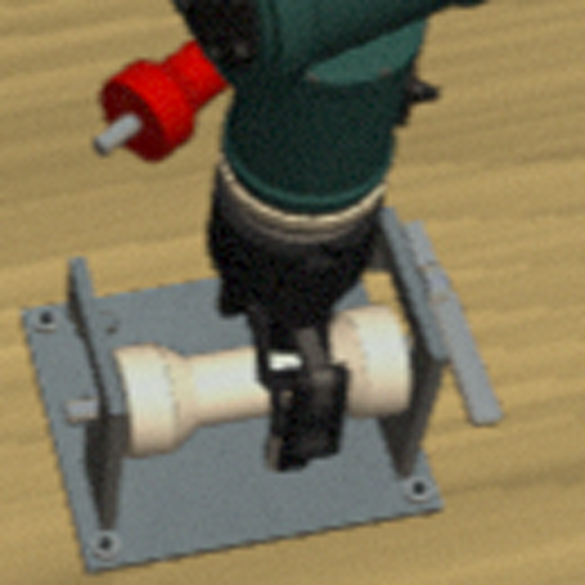

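>>> jog_arm(motion=[{"tx":-0.03,"ty":-0.03,"tz":-0.08,"rx":0,"ry":0,"rz":0,"claw":1},{"tx":0,"ty":0,"tz":0,"rx":0,"ry":0,"rz":0,"claw":-1},{"tx":0,"ty":0,"tz":0,"rx":0,"ry":0,"rz":0,"claw":-1},{"tx":0,"ty":0,"tz":0,"rx":0,"ry":0,"rz":0,"claw":-1},{"tx":0,"ty":0,"tz":0,"rx":0,"ry":0,"rz":0,"claw":-1}], force=40)

```text
time: 9.93
eef_pos: [0.4944, 0.1855, 0.0796]
ee_rot: [0.707, 0.014, 0.707, -0.014]
ft_force: [1.3, 0.2, -0.2]
grip_width: 0.0349
```

>>> jog_arm(motion=[{"tx":0,"ty":0,"tz":0,"rx":0,"ry":0,"rz":0,"claw":-1},{"tx":0,"ty":0,"tz":0,"rx":0,"ry":0,"rz":0,"claw":-1},{"tx":0,"ty":0,"tz":0,"rx":0,"ry":0,"rz":0,"claw":-1},{"tx":0,"ty":0,"tz":0,"rx":0,"ry":0,"rz":0,"claw":-1},{"tx":0,"ty":0,"tz":0,"rx":0,"ry":0,"rz":0,"claw":-1}])

```text
time: 10.55
eef_pos: [0.4944, 0.1855, 0.0796]
ee_rot: [0.707, 0.014, 0.707, -0.014]
ft_force: [1.2, 0.3, 2.1]
grip_width: 0.0345
```

>>> jog_arm(motion=[{"tx":0,"ty":0,"tz":0.06,"rx":0,"ry":0,"rz":0,"claw":-1},{"tx":0,"ty":0,"tz":0.06,"rx":0,"ry":0,"rz":0,"claw":-1},{"tx":0,"ty":0,"tz":0.06,"rx":0,"ry":0,"rz":0,"claw":-1},{"tx":0,"ty":0,"tz":0,"rx":0,"ry":0,"rz":0,"claw":-1},{"tx":0,"ty":0,"tz":0,"rx":0,"ry":0,"rz":0,"claw":-1}])

```text
time: 11.18
eef_pos: [0.4939, 0.1854, 0.0882]
ee_rot: [0.707, 0.014, 0.707, -0.014]
ft_force: [-0.1, -0.4, -3.0]
grip_width: 0.0356
```

Run:
```python
from rig import bot
import cv2
c=bot.capture("scene")["pixels"]
cv2.imwrite("pics/a7.png",cv2.resize(c[110:240,265:395],None,fx=4.5,fy=4.5,interpolation=cv2.INTER_CUBIC)); print(bot.get_obs()["moment"])
```

```text
[-0.0064129  -0.00780334 -0.02019481]
```

View pics/a7.png

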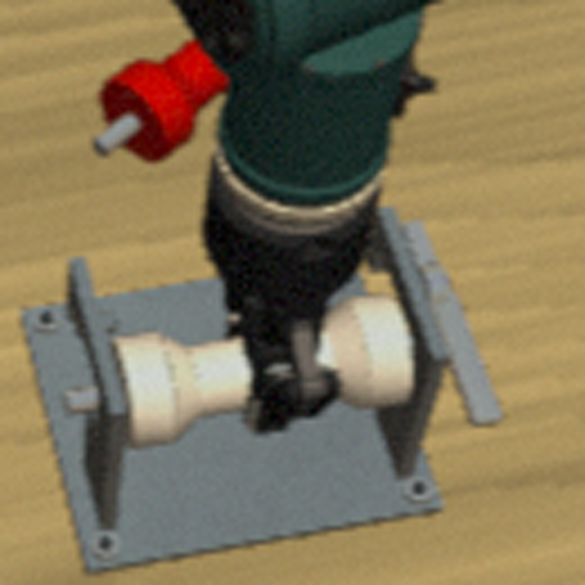

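The roller is lifted, with about 3–4 N on the wrist. Next, forward 33 mm.

>>> jog_arm(motion=[{"tx":-0.1,"ty":0,"tz":0,"rx":0,"ry":0,"rz":0,"claw":-1},{"tx":-0.16,"ty":0.01,"tz":0,"rx":0,"ry":0,"rz":0,"claw":-1},{"tx":-0.16,"ty":0.01,"tz":0,"rx":0,"ry":0,"rz":0,"claw":-1},{"tx":-0.14,"ty":0,"tz":0,"rx":0,"ry":0,"rz":0,"claw":-1},{"tx":-0.09,"ty":0,"tz":0,"rx":0,"ry":0,"rz":0,"claw":-1}])

```text
time: 11.85
eef_pos: [0.461, 0.1865, 0.0884]
ee_rot: [0.707, 0.014, 0.707, -0.014]
ft_force: [0.4, -0.4, -5.0]
grip_width: 0.0353
```

Run:
```python
from rig import bot
from h import *
C=bot.capture("scene");c=C["pixels"]; p=np.load("pose.npy"); o=bot.get_obs()
cv2.imwrite("pics/a8.png",cv2.resize(c[110:240,265:395],None,fx=4.5,fy=4.5,interpolation=cv2.INTER_CUBIC)); print(o["eef_pos"],o["ft_force"])
v,u=np.mgrid[150:225,280:370]; d=C["z_map"][v,u]; w=world(C,u,v,d)[d>0]
x,y,a=p; l=np.c_[np.cos(a)*(w[:,0]-x)+np.sin(a)*(w[:,1]-y), -np.sin(a)*(w[:,0]-x)+np.cos(a)*(w[:,1]-y), w[:,2]]
for lo,hi in ((-.066,-.046),(.05,.066)):
    q=l[(l[:,1]>lo)&(l[:,1]<hi)&(l[:,2]>.06)&(l[:,2]<.125)&(l[:,0]<.01)&(l[:,0]>-.07)]
    r=least_squares(lambda s:np.hypot(q[:,0]-s[0],q[:,2]-s[1])-.028,[-.033,.088],loss="soft_l1",f_scale=.002); print(len(q),r.x.round(4))
```

```text
[0.46055105 0.18647209 0.08833622] [-1.2173838  -0.70006183 -4.00607362]
220 [-0.033   0.0879]
171 [-0.0324  0.0879]
```

View pics/a8.png

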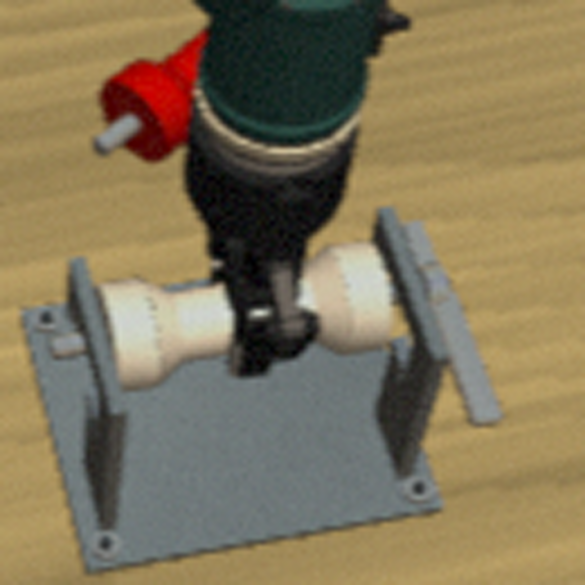

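Depth fits place both drums' axes at stand (−33, 88) mm, level and over the mouth. The roller sits a few mm toward −y, close to that cheek. I'll ease it +2.5 mm in y and lower it.

>>> jog_arm(motion=[{"tx":0,"ty":0.05,"tz":0,"rx":0,"ry":0,"rz":0,"claw":-1},{"tx":0,"ty":0,"tz":-0.1,"rx":0,"ry":0,"rz":0,"claw":-1},{"tx":0,"ty":0,"tz":-0.15,"rx":0,"ry":0,"rz":0,"claw":-1},{"tx":0,"ty":0,"tz":-0.15,"rx":0,"ry":0,"rz":0,"claw":-1},{"tx":0,"ty":0,"tz":-0.1,"rx":0,"ry":0,"rz":0,"claw":-1}])

```text
time: 12.52
eef_pos: [0.4612, 0.1888, 0.0623]
ee_rot: [0.707, 0.014, 0.707, -0.014]
ft_force: [-0.3, -0.6, -3.9]
grip_width: 0.0346
```

>>> jog_arm(motion=[{"tx":0,"ty":0,"tz":-0.1,"rx":0,"ry":0,"rz":0,"claw":-1},{"tx":0,"ty":0,"tz":-0.15,"rx":0,"ry":0,"rz":0,"claw":-1},{"tx":0,"ty":0,"tz":-0.1,"rx":0,"ry":0,"rz":0,"claw":-1},{"tx":0,"ty":0,"tz":-0.08,"rx":0,"ry":0,"rz":0,"claw":-1},{"tx":0,"ty":0,"tz":-0.03,"rx":0,"ry":0,"rz":0,"claw":-1}])

```text
time: 13.15
eef_pos: [0.4615, 0.1889, 0.04]
ee_rot: [0.707, 0.014, 0.707, -0.014]
ft_force: [0.0, 0.1, -3.8]
grip_width: 0.0348
```

>>> jog_arm(motion=[{"tx":0,"ty":0,"tz":-0.03,"rx":0,"ry":0,"rz":0,"claw":-1},{"tx":0,"ty":0,"tz":-0.03,"rx":0,"ry":0,"rz":0,"claw":-1},{"tx":0,"ty":0,"tz":0,"rx":0,"ry":0,"rz":0,"claw":-1},{"tx":0,"ty":0,"tz":0,"rx":0,"ry":0,"rz":0,"claw":-1},{"tx":0,"ty":0,"tz":0,"rx":0,"ry":0,"rz":0,"claw":-1}])

```text
time: 13.78
eef_pos: [0.4617, 0.189, 0.0375]
ee_rot: [0.707, 0.014, 0.707, -0.014]
ft_force: [-0.2, -0.3, -3.9]
grip_width: 0.0351
```

>>> jog_arm(motion=[{"tx":0,"ty":0,"tz":-0.02,"rx":0,"ry":0,"rz":0,"claw":-1},{"tx":0,"ty":0,"tz":-0.02,"rx":0,"ry":0,"rz":0,"claw":-1},{"tx":0,"ty":0,"tz":0,"rx":0,"ry":0,"rz":0,"claw":-1},{"tx":0,"ty":0,"tz":0,"rx":0,"ry":0,"rz":0,"claw":-1},{"tx":0,"ty":0,"tz":0,"rx":0,"ry":0,"rz":0,"claw":-1}])

```text
time: 14.4
eef_pos: [0.4617, 0.1889, 0.0357]
ee_rot: [0.707, 0.014, 0.707, -0.014]
ft_force: [-1.2, -1.3, 1.0]
grip_width: 0.0347
```

The roller is on the plate: the force went from −4 to +1 N at z ≈ 36 mm. I'll release it gradually.

>>> jog_arm(motion=[{"tx":0,"ty":0,"tz":0,"rx":0,"ry":0,"rz":0,"claw":-0.12},{"tx":0,"ty":0,"tz":0,"rx":0,"ry":0,"rz":0,"claw":0},{"tx":0,"ty":0,"tz":0,"rx":0,"ry":0,"rz":0,"claw":0.3},{"tx":0,"ty":0,"tz":0,"rx":0,"ry":0,"rz":0,"claw":0.9},{"tx":0,"ty":0,"tz":0,"rx":0,"ry":0,"rz":0,"claw":0.9}])

```text
time: 15.02
eef_pos: [0.4617, 0.1889, 0.0354]
ee_rot: [0.707, 0.014, 0.707, -0.014]
ft_force: [-0.5, -1.4, 0.2]
grip_width: 0.0815
```

Run:
```python
from rig import bot
import cv2
c=bot.capture("scene")["pixels"]
cv2.imwrite("pics/a9.png",cv2.resize(c[110:240,265:395],None,fx=4.5,fy=4.5,interpolation=cv2.INTER_CUBIC))
```

View pics/a9.png

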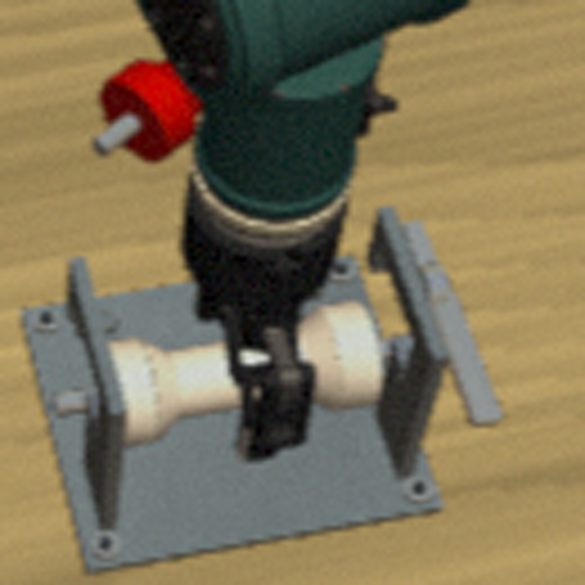

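The roller is released with 82 mm of opening, and it is low between the cheeks with its axle in the slots. Retreating straight up.

>>> jog_arm(motion=[{"tx":0,"ty":0,"tz":0.15,"rx":0,"ry":0,"rz":0,"claw":1},{"tx":0,"ty":0,"tz":0.3,"rx":0,"ry":0,"rz":0,"claw":1},{"tx":0,"ty":0,"tz":0.5,"rx":0,"ry":0,"rz":0,"claw":1},{"tx":0,"ty":0,"tz":0.7,"rx":0,"ry":0,"rz":0,"claw":1},{"tx":0,"ty":0,"tz":0.8,"rx":0,"ry":0,"rz":0,"claw":1}])

```text
time: 15.7
eef_pos: [0.4614, 0.1889, 0.1598]
ee_rot: [0.707, 0.014, 0.707, -0.014]
ft_force: [-0.2, -0.6, -0.8]
grip_width: 0.0853
```

>>> jog_arm(motion=[{"tx":-0.3,"ty":-0.1,"tz":0.8,"rx":0,"ry":0,"rz":0,"claw":1},{"tx":-0.5,"ty":-0.5,"tz":0.8,"rx":0,"ry":0,"rz":0,"claw":1},{"tx":-0.5,"ty":-0.8,"tz":0.4,"rx":0,"ry":0,"rz":0,"claw":1},{"tx":-0.5,"ty":-0.8,"tz":0,"rx":0,"ry":0,"rz":0,"claw":1},{"tx":-0.3,"ty":-0.8,"tz":0,"rx":0,"ry":0,"rz":0,"claw":1}])

```text
time: 16.32
eef_pos: [0.3556, 0.038, 0.2599]
ee_rot: [0.708, 0.014, 0.706, -0.014]
ft_force: [0.8, -0.3, -1.1]
grip_width: 0.0853
```

Run:
```python
from rig import bot
from h import *
C=bot.capture("scene");c=C["pixels"];T=bot.capture("top"); p=np.load("pose.npy"); o=bot.get_obs(); print(o["time"],o["eef_pos"],o["ft_force"])
cv2.imwrite("pics/b1.png",cv2.resize(c[110:240,265:395],None,fx=4.5,fy=4.5,interpolation=cv2.INTER_CUBIC))
cv2.imwrite("pics/b2.png",c); cv2.imwrite("pics/b3.png",T["pixels"])
v,u=np.mgrid[150:235,275:370]; d=C["z_map"][v,u]; w=world(C,u,v,d)[d>0]
x,y,a=p; l=np.c_[np.cos(a)*(w[:,0]-x)+np.sin(a)*(w[:,1]-y), -np.sin(a)*(w[:,0]-x)+np.cos(a)*(w[:,1]-y), w[:,2]]
for lo,hi,rr in ((-.066,-.046,.028),(.05,.066,.028),(-.03,.03,.018)):
    q=l[(l[:,1]>lo)&(l[:,1]<hi)&(l[:,2]>.02)&(l[:,2]<.075)&(l[:,0]<.01)&(l[:,0]>-.08)]
    r=least_squares(lambda s:np.hypot(q[:,0]-s[0],q[:,2]-s[1])-rr,[-.033,.036],loss="soft_l1",f_scale=.002); print(len(q),r.x.round(4))
print("lever tip pred",proj(C,S(p,(.064,.093,.112))))
```

```text
16.425 [0.35557259 0.03646792 0.25958937] [ 0.47681212  0.32599238 -0.20866276]
150 [-0.032   0.0353]
166 [-0.0316  0.0349]
387 [-0.0317  0.0356]
lever tip pred [[372.70379456 203.08563304]]
```

View pics/b1.png

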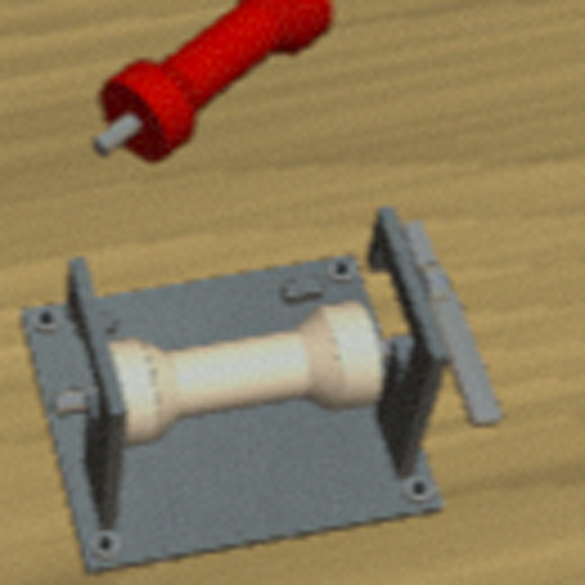

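View pics/b2.png

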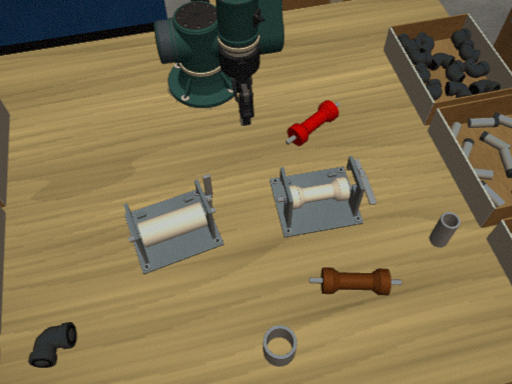

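The final view shows the roller on the plate: all three depth fits put its axis at stand x ≈ −32, z ≈ 35–36 mm. The lever tip at scene px (373,203) equals the fully open prediction. The straight stand is unchanged and its lever is upright at (208,186). Handing in.

```bash
python3 -c "
from rig import bot
print(bot.job_done())"
```

```text
the job is handed in; nothing more can be done
None
```

The waisted roller is out of its stand and lying on the base plate, and the job was handed in at about 16.4 s.

- **Lever:** I pushed the waisted stand's cam lever round to its open stop. It reacted with 22 N and moved no further. After release its tip was within 1 px of the predicted fully open position.
- **Roller:** I gripped it at the waist with 40 N, raised it about 8.5 mm, brought it forward 33 mm and lowered it until the plate took its weight. I let go and withdrew straight up.
- **Final position:** Depth fits put the roller axis at stand x ≈ −32 mm, z ≈ 35–36 mm, and level. The target was −33 and 36 mm, so this is inside the allowed range.
- **Straight stand:** The scene view shows the straight roller still in its stand with its lever upright. I judged that by eye and did not measure it.
- **Disagreements:** The two cameras differed by about 3 mm on the stand's position, so I worked from their average. The roller also sat about 4 mm toward −y in its stand, so I moved it about 2.5 mm back toward the centre before lowering. No check failed.

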